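# Depth-gauge a sleeve in a tilting cradle and show the rod to the beam micrometer

### The arm

A 7-joint arm with a two-finger parallel gripper is mounted at the origin on the work surface. World frame = base frame: x ahead of the robot, y to its left, z up, the work surface at z = 0. Lengths are in m, angles in rad, forces in N, time in s.
With the tool pointing down it reaches from about 0.4 to 0.85 m from the base axis. Payload 10.4 kg.
Tool frame: the origin (TCP) lies between the finger pads; the fingertips stand 19 mm ahead of it and the grasp point (between the pads) is the TCP; z points along the fingers, y is the line along which they close (so a half turn about z gives the same grasp; the last joint's range is limited). The gripper opens to 85 mm and grips with 20 to 120 N. Pads are 22 mm wide; open, the fingers measure 114 mm over their backs; the gripper's body (76 mm by 85 mm) begins 54 mm behind the grasp point. The pads swing forward as they close: fully open they stand 13 mm farther back than shut.
Start: joints at [-1.372, 0.332, -0.065, 1.46, 0.022, 1.35, -0.088], TCP at [0.137, 0.61, 0.25] pointing down, gripper open.
Joint ranges: [-2.6, 2.6], [-0.5, 2.12], [-1.47, 1.34], [0.16, 2.42], [-1.27, 4.41], [0.06, 2.06], [-2.6, 2.6]. Speed limits (rad/s): [2.22, 2.22, 2.79, 2.79, 3.14, 3.14, 3.14].

### API

Orientations are given as a rotation vector (axis times angle).
In Python, from rig import sense, snapshot, camera_info, close_job gives the robot as it stands.
- The arm moves only by the tool step_arm, never from a script. Its argument "motion" is a list of rows, each a list of 2 entries, a list of its own where there are three numbers: the shift along the tool's x, y, z in mm, then the turn about the tool's z in degrees. A call has 1 to 20 rows; each row shifts and turns the commanded pose from where the row before left it, along the tool's axes as they then stand; what a row does not reach is not made up. A row lasts 1/8 s, in which the tool goes at most 62.5 mm and 10.7 degrees, less where a joint would pass 70% of its speed; a pose out of reach is approached as far as the arm can. A call is refused whole if a number of a shift passes 62.5 or a number of a turn 10.7, either way. A call with a gripper value outside its range is refused whole. "gripper" is the finger opening in mm, from 0 to 85.4, set as the call begins (left out, the last holds). The fingers move at their own pace and stop on an object; "squeeze" is the grip in N (left out, the last holds). Time passes only in rows, so rows that do not move let the fingers close. It gives the time, the measured TCP pose, the force, the opening and the grip force at its end, in the units of the state.
- sense(): the state, without advancing time (a new reading comes with each control period).
- snapshot(name): name is "scene" or "top" or "wrist"; returns the picture (420x560x3 uint8, red, green, blue); there is no depth.
- camera_info(name): a dict with "K" (3x3 intrinsics, pixels), "rvec" (rotation vector, rad) and "tvec" (3), from world to camera coordinates, as OpenCV has them. Camera axes: x right, y down, z forward; pixel columns grow to the right and rows downward; lengths in m; the calibration is good to about 2 mm. A picture is of the moment at which its call begins: read the wrist's pose just before it. camera_info takes no time and is no camera call; for the wrist camera it gives the pose at the moment of the call.
- close_job(): hands the job in; it is judged then, once.
The state is a dict: "t": time; "joint_pos": joint angles; "joint_velocities": joint speeds; "effort": joint torques, N m; "ee_pos": TCP position; "ee_rot": TCP orientation; "contact_force": force on the tool from outside, world axes, zero at the start; "wrist_torque": the same for the moment, N m; "grip_width": finger opening in m; "grasp_force": force on a finger pad.
Only numpy, scipy, OpenCV 4.12 (cv2) and the standard library are available. Lean on these libraries where they do the work, as an engineer would, in place of code of your own. Each camera call takes 0.05 s, during which the arm holds its last target. There are 200 camera calls.

### The job

Tip the upright brass guide tube right down onto its side in the blue cradle, then take the gauge rod by its red handle, slide it into the tube's open mouth until its collar stops against the tube, and draw it all the way out again. Then hold it still and level in the white beam micrometer, pointing straight into the gap from the open front, midway between the two heads and touching neither, with about the last 10 mm of its tip through the red beam. Finish while still holding it there; leave the tube lying down and all the other things on the table undisturbed.

Things in the scene. Friction and masses are not known exactly. Their poses are not given: they have to be found in the camera images.
- cradle: fixed tilting cradle: aluminium base plate 110 x 220 x 12 mm with blue ears and a blue V rest. Origin: centre of the plate's underside, on the table. Its +y axis is the way the tube lies down. The hinge line runs along its x axis through the point y = -70 mm, z = 65 mm. The ears reach 80 mm high, 88 mm apart over their outsides, from y = -93 to -47 mm; the V rest (below the lying tube) is at y = 5 to 35 mm.
- guide_tube (a joint): hinge angle of the guide tube in the cradle, rad: 0 = upright, 1.571 = lying fully down along the cradle's +y, on its stop. Friction (about 0.45 N m) holds it wherever it is left; it may start leaning by up to 0.25. It can be pushed over with closed fingers on its back (the cradle's -y side).
- tube_mouth (a point): centre of the guide tube's open mouth, on the tube's axis, 155 mm from the hinge line; its z axis points out of the mouth along the tube's axis. The brass tube is 44 mm outside, 135 mm long (from 20 to 155 mm from the hinge line); bore 16 mm, 132 mm deep, straight and unchamfered. A black block 60 mm wide at the hinge holds it. Lying down, its axis is level, 65 mm above the table.
- gauge_rod: loose gauge rod, about 150 g. Origin: on its axis, at the collar's front face; its +x axis points to the tip. Steel rod 12 mm diameter reaches x = +80 mm (last 5 mm tapered to 7 mm); dark collar 30 mm diameter, x = -8 to 0 mm; red square handle 16 x 16 mm, x = -108 to -8 mm. It starts level in its rest, axis 50 mm above the table, two handle faces upright.
- rod_tip (a point): end of the gauge rod's tip, on its axis, 80 mm ahead of the collar's front face.
- rod_rest: fixed grey rest for the gauge rod: base plate 210 x 50 x 8 mm with two notched posts, open above; origin on the table under the rod's collar face at the start, +x along the rod to its tip. Posts at x = 30 to 44 mm (under the steel rod, top 51 mm high) and x = -102 to -88 mm (under the handle's rear end, top 49 mm high); between them the handle is free to grip from above.
- beam_gauge: fixed white beam micrometer: base 90 x 170 x 60 mm with two heads 50 (x) x 50 (y) mm, up to 145 mm high, and a gap of 60 mm between them, open in front (-x), behind and above. Origin: on the table, midway between the heads (the base reaches 35 mm in front of it and 55 mm behind). Its +x axis is the way the rod must point into the gap.
- beam (a point): middle of the red beam: midway between the heads, 115 mm above the table (55 mm above the gap's floor); axes as beam_gauge, the beam runs along y.
- ring_gauge: plain steel ring gauge lying flat, 60 mm across, 20 mm high; bystander. Origin at the centre of its underside
- ball_stand: dark reference ball on a turned stand, 123 mm high; bystander. Origin at the centre of its underside
- spare_sleeve: spare brass sleeve standing upright on the table, 44 mm across, 100 mm high, like the guide tube but not part of the job; bystander. Origin at the centre of its underside
- plug_gauge: steel plug gauge standing upright, 80 mm high; bystander. Origin at the centre of its underside
- gauge_block: steel block 35 x 60 x 20 mm lying flat; bystander. Origin at the centre of its underside
- cleaner: white bottle with blue cap, 130 mm high; bystander. Origin at the centre of its underside
- spanner: small open-ended steel spanner lying flat, 150 mm long; bystander. Origin at the centre of its underside (lying)
Things that resemble listed ones, but are neither listed nor needed, are in the scene too. There is more than one size of the gauge_rod; the job needs the smallest.

How it is judged:
By the outcome, as a careful person would: the job done as asked, in the order asked, and still so for the second after the job is handed in, while the arm keeps its last pose, push and grip.
It also fails if it takes over 72 s, if anything falls off the work surface, if the arm or the gripper's body presses on something with over 40 N, if the wrist force passes 120 N, or if a joint passes its speed limit or range.

## Working session

There is one attempt and no reset: what is moved stays moved. The work goes in short steps, Python scripts to look and compute and a tool call to move; the robot and the scene stay as the last step left them, time stands still between calls to the robot, and variables do not carry over. Pictures are saved under pics/ and viewed, at most 10 in all, crops included, and the job is handed in when it is done.

Besides the shell and the picture viewer there is one more tool, called after "Emit:" by a JSON object that holds its "name" and its "arguments". step_arm: Moves the arm, as the interface text tells. Its arguments: {"type":"object","properties":{"motion":{"type":"array","items":{"type":"array"}},"gripper":{"type":"number"},"squeeze":{"type":"number"}},"required":["motion"]}

```bash
mkdir -p pics; ls
cat > h.py <<'E'
import sys; sys.path.insert(0,'.')
import numpy as np, cv2
from rig import sense, snapshot, camera_info
def cam(n):
    c=camera_info(n); return np.array(c["K"]),cv2.Rodrigues(np.array(c["rvec"],float))[0],np.array(c["tvec"],float).ravel()
def ray(c,u,v):
    K,R,t=c; return -R.T@t, R.T@np.linalg.solve(K,[u,v,1.])
def onz(c,u,v,z):
    o,d=ray(c,u,v); return o+d*(z-o[2])/d[2]
def proj(c,P):
    K,R,t=c; p=K@(R@np.asarray(P,float)+t); return p[:2]/p[2]
def save(n,im,f=1,box=None):
    if box: im=im[box[1]:box[3],box[0]:box[2]]
    cv2.imwrite('pics/'+n,cv2.resize(im[:,:,::-1],None,fx=f,fy=f,interpolation=cv2.INTER_CUBIC))
E
python3 - <<'E'
from h import *
for n in ("scene","top"):
    im=snapshot(n); np.save(n,im); save(n+'0.png',im,1.42)
    c=cam(n); print(n,c[0].tolist(),ray(c,280,210))
print(sense()["ee_pos"],sense()["ee_rot"])
E
```

```text
pics
scene [[402.3988830514844, 0.0, 277.5925151607039], [0.0, 402.3988830514844, 204.52199675061152], [0.0, 0.0, 1.0]] (array([0.94912725, 0.54794023, 0.96238206]), array([-0.41635236, -0.50405953, -0.75683276]))
top [[533.9812707118815, 0.0, 278.30560597733194], [0.0, 533.9812707118815, 200.2617892358635], [0.0, 0.0, 1.0]] (array([0.30018838, 0.01309391, 1.75899291]), array([ 0.08554836, -0.00264166, -0.99650246]))
[0.13742049 0.6093902  0.24959048] [-3.47649332e-01 -3.12219945e+00  1.97934375e-03]
```

View pics/top0.png

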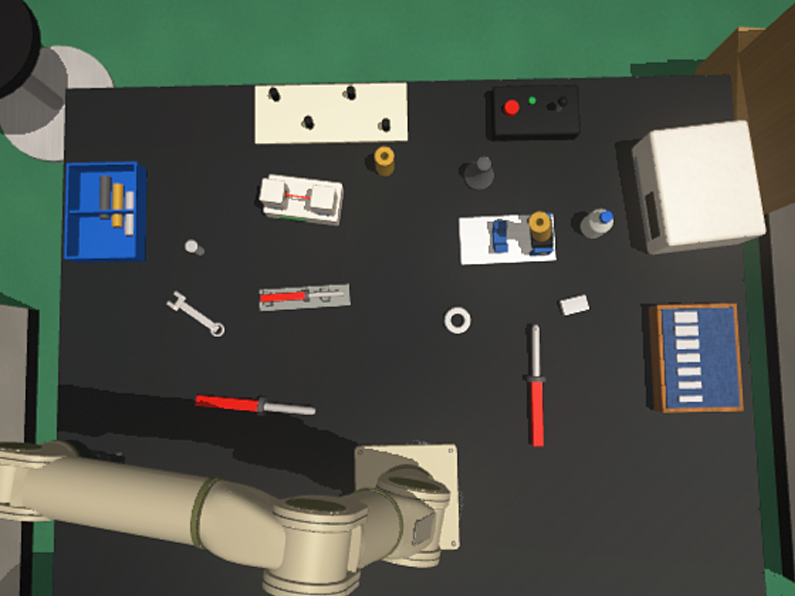

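View pics/scene0.png

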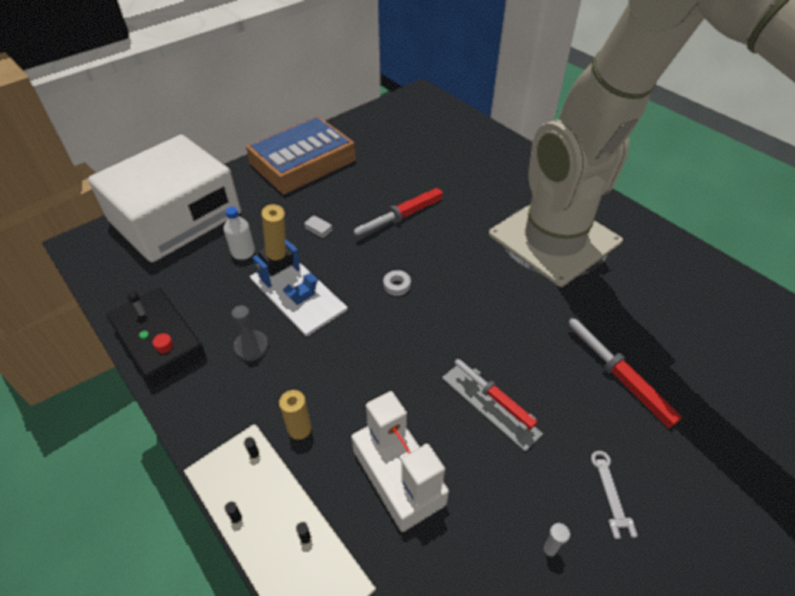

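Candidates for the gauge rod in the top picture (zoomed 1.42×): the one in the grey rest at (305,297), a loose larger one at (255,405), and a loose larger one at (537,385). By the description I choose the one in the rest. The cradle is at (508,240) with the tube upright at (540,225). The micrometer is at (300,197). The spare sleeve at (385,160) is a lookalike for the tube.

```bash
cat > m.py <<'E'
from h import *
def comp(mask,box):
    m=np.zeros_like(mask,np.uint8); x0,y0,x1,y1=box; m[y0:y1,x0:x1]=mask[y0:y1,x0:x1]
    n,l,s,c=cv2.connectedComponentsWithStats(m); i=1+np.argmax(s[1:,4]); return (l==i)
def quad(c,m,z):
    ys,xs=np.nonzero(m); P=np.array([onz(c,x,y,z)[:2] for x,y in zip(xs,ys)],np.float32)
    (cx,cy),(w,h),a=cv2.minAreaRect(P); return P.mean(0),(cx,cy),(w,h),a
E
python3 - <<'E'
from m import *
im=np.load('top.npy').astype(int); c=cam('top'); R,G,B=im[...,0],im[...,1],im[...,2]
red=(R>140)&(G<80)&(B<80)
m=comp(red,(180,200,240,215)); print('handle',m.sum(),quad(c,m,0.058))
grey=(abs(R-G)<25)&(abs(G-B)<25)&(R>90)
m=comp((R>80)&(abs(R-G)<25)&(abs(G-B)<30),(175,195,255,222)); print('rest+',m.sum(),quad(c,m,0.008))
m=comp((R>190)&(G>190)&(B>190),(318,145,395,190)); print('plate',m.sum(),quad(c,m,0.012))
brass=(R>120)&(G>70)&(B<R-50)&(G<R-20)
m=comp(brass,(368,145,392,175)); print('tube top',m.sum(),quad(c,m,0.22))
save('g.png',im[110:170,170:260].astype(np.uint8),8)
s=np.load('scene.npy'); save('gs.png',s[255:390,235:400],4)
save('rest.png',s[240:330,300:390],6)
a=np.zeros((600,800,3),np.uint8)
a[:480,:]=0
t1=cv2.resize(im[110:165,172:252].astype(np.uint8),None,fx=5,fy=5); a[:t1.shape[0],:t1.shape[1]]=t1
t2=cv2.resize(im[140:195,318:398].astype(np.uint8),None,fx=5,fy=5); a[:t2.shape[0],400:400+t2.shape[1]]=t2
t3=cv2.resize(im[190:230,175:255].astype(np.uint8),None,fx=5,fy=5); a[300:300+t3.shape[0],:t3.shape[1]]=t3
t4=cv2.resize(s[270:375,245:320],None,fx=2.8,fy=2.8); a[300:300+t4.shape[0],450:450+t4.shape[1]]=t4
save('mont.png',a)
E
```

```text
handle 168 (array([0.45631585, 0.2684605 ], dtype=float32), (0.4564560353755951, 0.2689362168312073), (0.017751643434166908, 0.09950870275497437), 3.282339096069336)
rest+ 789 (array([0.45752344, 0.21331541], dtype=float32), (0.4583446979522705, 0.22620519995689392), (0.05147290229797363, 0.2113928645849228), 2.691354751586914)
plate 1025 (array([ 0.5743056 , -0.20924228], dtype=float32), (0.5844197273254395, -0.24917741119861603), (0.1082107350230217, 0.21831239759922028), 1.6074742078781128)
tube top 192 (array([ 0.5812929 , -0.28733614], dtype=float32), (0.5777133107185364, -0.28451424837112427), (0.04378996789455414, 0.05625643953680992), 87.66703796386719)
```

View pics/mont.png

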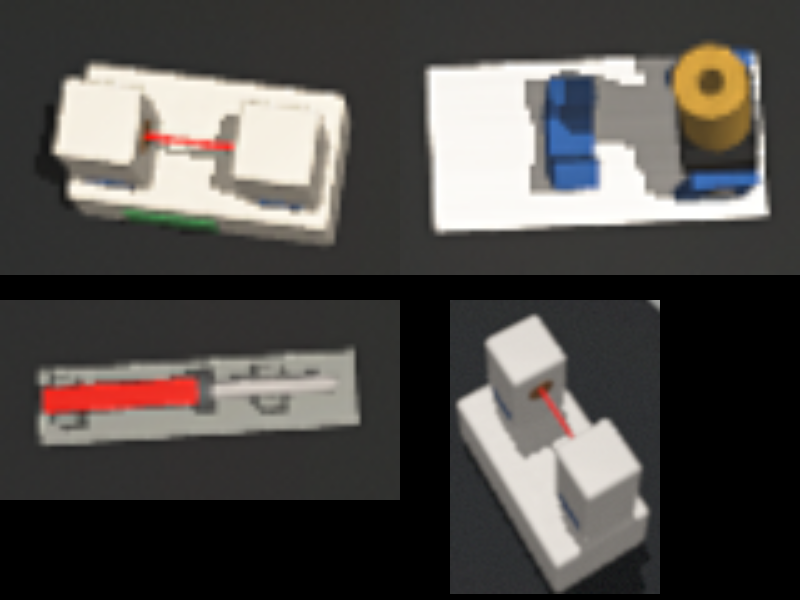

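The close crop confirms the choice: the rod in the rest has its handle at the left and its tip pointing -y. The micrometer's green-labelled front faces the robot. The tube stands near the cradle's right end, around original pixel (380,156).

Run:
```python
from m import *
im=np.load('top.npy').astype(int); c=cam('top'); R,G,B=im[...,0],im[...,1],im[...,2]
print('tube hole .22',onz(c,380.4,156.4,.22),'upright expectation px',proj(c,[.5864,-.3192,.22]))
red=(R>150)&(G<110)&(B<110)
m=comp(red,(195,130,225,145)); ys,xs=np.nonzero(m)
P=np.array([onz(c,x,y,.115)[:2] for x,y in zip(xs,ys)],np.float32); l=cv2.fitLine(P,2,0,.01,.01).ravel()
print('beam',m.sum(),P.mean(0),P.min(0),P.max(0),np.degrees(np.arctan2(l[1],l[0])))
# head tops corners from montage: px=172+u/5, 110+v/5
for n,q in (('L',[(65,82),(148,88),(140,163),(57,155)]),('R',[(240,101),(322,108),(314,185),(233,178)])):
    print(n,np.round([onz(c,172+u/5,110+v/5,.145)[:2] for u,v in q],4).tolist())
s=np.load('scene.npy').astype(int);cs=cam('scene')
R,G,B=s[...,0],s[...,1],s[...,2]; 
m=comp((R>120)&(G>70)&(B<R-40),(180,140,205,185)); ys,xs=np.nonzero(m); print('tube scene',m.sum(),xs.min(),xs.max(),ys.min(),ys.max())
o,d=ray(c,380.4,156.4)
for z in (.2,.21,.215,.22): print(z,onz(c,380.4,156.4,z)[:2],proj(cs,onz(c,380.4,156.4,z)))
st=sense(); print(st["ee_pos"],cv2.Rodrigues(np.array(st["ee_rot"]))[0].round(3).tolist(),st["contact_force"])
cw=cam('wrist'); print('wristcam',ray(cw,280,210),cw[0][0,0])
```

```text
tube hole .22 [ 0.58361215 -0.28738255  0.22      ] upright expectation px [391.24930437 155.24429583]
beam 11 [0.6700368  0.20764141] [0.66840357 0.19853492] [0.67197156 0.21731736] 84.62924
L [[0.7033, 0.2966], [0.6985, 0.2454], [0.6515, 0.2506], [0.6576, 0.3016]]
R [[0.6892, 0.1888], [0.6837, 0.1383], [0.6356, 0.1437], [0.641, 0.1935]]
tube scene 158 184 199 144 156
0.2 [ 0.58729539 -0.29128739] [190.74257374 152.51794928]
0.21 [ 0.58545377 -0.28933497] [191.0697673  149.92196699]
0.215 [ 0.58453296 -0.28835876] [191.23502081 148.61083118]
0.22 [ 0.58361215 -0.28738255] [191.40139377 147.29081354]
[0.13742049 0.6093902  0.24959048] [[-0.976, 0.22, -0.0], [0.22, 0.976, -0.001], [-0.0, -0.001, -1.0]] [-0.3598489   1.30125603  0.44121725]
wristcam (array([0.05858356, 0.62860934, 0.37398366]), array([ 0.30061585, -0.08921662, -0.9497574 ])) 338.4446638759086
```

```bash
cat > p.py <<'E'
from h import *
def plan(xyz,yaw,step=50,dturn=10.5):
    """rows (tool mm, deg) from here to TCP xyz with tool x at world yaw deg, tool down"""
    s=sense(); R=cv2.Rodrigues(np.array(s["ee_rot"]))[0]; y0=np.degrees(np.arctan2(R[1,0],R[0,0]))
    d=np.array(xyz)-s["ee_pos"]; t=-((yaw-y0+180)%360-180)   # tool turn
    n=int(max(1,np.ceil(np.linalg.norm(d)*1000/step),np.ceil(abs(t)/dturn)))
    print('d',(d*1000).round(1),'turn',round(t,2),'yaw0',round(y0,2),'n',n)
    out=[]
    for i in range(n):
        a=np.radians(y0-t*i/n); X=[np.cos(a),np.sin(a)]; Y=[np.sin(a),-np.cos(a)]
        e=d*1000/n; out.append([[round(float(e[:2]@X),1),round(float(e[:2]@Y),1),round(float(-e[2]),1)],round(t/n,2)])
    print(str(out).replace(' ',''))
E
python3 -c "
from p import *
plan([.455,.26,.25],93)"
```

```text
d [ 317.6 -349.4    0.4] turn 74.29 yaw0 167.29 n 10
[[[-38.7,-27.1,-0.0],np.float64(7.43)],[[-41.8,-21.9,-0.0],np.float64(7.43)],[[-44.3,-16.3,-0.0],np.float64(7.43)],[[-46.1,-10.4,-0.0],np.float64(7.43)],[[-47.0,-4.4,-0.0],np.float64(7.43)],[[-47.2,1.7,-0.0],np.float64(7.43)],[[-46.6,7.8,-0.0],np.float64(7.43)],[[-45.2,13.8,-0.0],np.float64(7.43)],[[-43.0,19.5,-0.0],np.float64(7.43)],[[-40.1,24.9,-0.0],np.float64(7.43)]]
```

Emit:
{"name": "step_arm", "arguments": {"motion": [[[-39, -27, 0], 7.4], [[-42, -22, 0], 7.4], [[-44, -16, 0], 7.4], [[-46, -10, 0], 7.4], [[-47, -4, 0], 7.4], [[-47, 2, 0], 7.4], [[-47, 8, 0], 7.4], [[-45, 14, 0], 7.4], [[-43, 20, 0], 7.4], [[-40, 25, 0], 7.4], [[0, 0, 0], 0], [[0, 0, 0], 0]], "gripper": 85}}

```text
t: 1.6
ee_pos: [0.4571, 0.263, 0.25]
ee_rot: [-2.155, -2.285, 0.001]
contact_force: [0.1, -0.3, 0.2]
grip_width: 0.0847
grasp_force: 0.0
```

Run:
```python
from m import *
s=sense(); c=cam('wrist'); im=snapshot('wrist'); np.save('w1',im); np.savez('w1c',*c); save('w1.png',im,1.42)
print(s["t"],s["ee_pos"],s["joint_pos"])
a=im.astype(int);R,G,B=a[...,0],a[...,1],a[...,2]
red=(R>130)&(G<80)&(B<80); m=comp(red,(0,0,560,420)); ys,xs=np.nonzero(m); print(xs.min(),xs.max(),ys.min(),ys.max(),quad(c,m,.058))
```

```text
1.6 [0.45711613 0.26299271 0.24998679] [-0.93443227  0.11154632  0.35365787  1.736538   -0.04048293  1.30116006
 -0.51315913]
18 60 0 101 (array([0.24063374, 0.37239814], dtype=float32), (0.24053218960762024, 0.37197402119636536), (0.0828157439827919, 0.034137021750211716), 80.89686584472656)
```

View pics/w1.png

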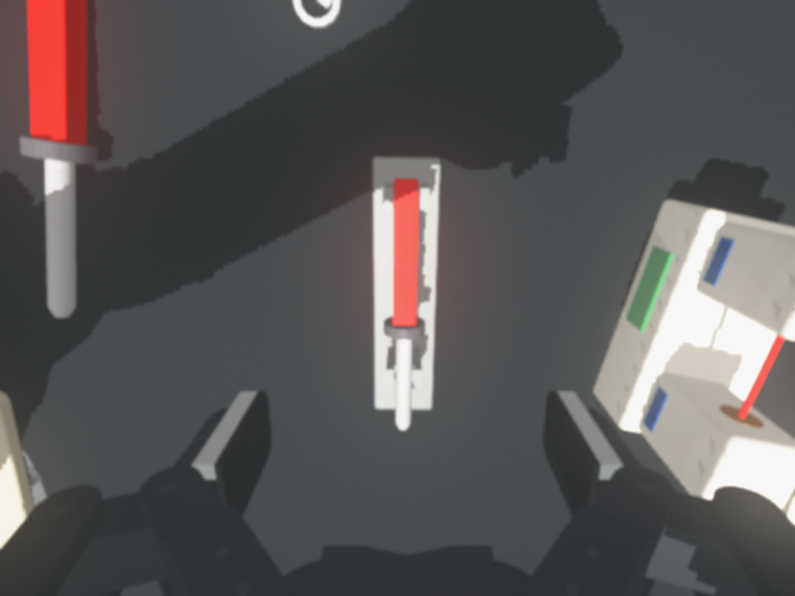

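The wrist view shows the small rod in its rest: handle from (405,180) to (405,325), collar at (404,328), tip at (403,428). The micrometer, with its beam, is at the right around (760,375).

```bash
cat > fit.py <<'E'
from m import *
def axis(c,m,z):
    ys,xs=np.nonzero(m); P=np.array([onz(c,x,y,z)[:2] for x,y in zip(xs,ys)]); mu=P.mean(0); u=np.linalg.svd(P-mu)[2][0]; q=(P-mu)@u; w=(P-mu)@[-u[1],u[0]]
    return mu,np.degrees(np.arctan2(u[1],u[0]))%180,(q.min(),q.max()),(w.min(),w.max())
E
python3 - <<'E'
from fit import *
from p import plan
im=np.load('w1.npy').astype(int); d=np.load('w1c.npz'); c=[d[k] for k in d]
R,G,B=im[...,0],im[...,1],im[...,2]
m=comp((R>130)&(G<110)&(B<110),(265,110,305,240)); print('handle .058',m.sum(),axis(c,m,.058))
m=comp((R>150)&(abs(R-G)<40),(276,240,292,310)); print('steel',m.sum(),axis(c,m,.055), 'tip',onz(c,283.5,301.5,.05))
# beam ends: red line at gauge
m=comp((R>150)&(G<100)&(B<100),(510,230,560,300)); print('beam',m.sum(),axis(c,m,.115))
plan([.588,-.400,.30],92,55)
ct=cam('top'); print('cap',onz(ct,427,151,.13))
E
```

```text
handle .058 1362 (array([0.45676441, 0.27703615]), np.float64(93.90510266139992), (np.float64(-0.045302475205958266), np.float64(0.057255944048648116)), (np.float64(-0.012305992003352797), np.float64(0.007908383395348214)))
steel 860 (array([0.45946495, 0.17282628]), np.float64(92.50573609228347), (np.float64(-0.03487011055555453), np.float64(0.03875638605834271)), (np.float64(-0.008039697325087795), np.float64(0.008257807387656798))) tip [0.4616505 0.1315024 0.05     ]
beam 158 (array([0.67485041, 0.23132006]), np.float64(82.69901997071092), (np.float64(-0.01663332140597484), np.float64(0.0261154221271287)), (np.float64(-0.0022062122357361497), np.float64(0.0024765146523021897)))
d [ 131.2 -663.5   50. ] turn 1.43 yaw0 93.43 n 13
[[[-51.5,7.0,-3.8],np.float64(0.11)],[[-51.5,7.1,-3.8],np.float64(0.11)],[[-51.5,7.2,-3.8],np.float64(0.11)],[[-51.5,7.3,-3.8],np.float64(0.11)],[[-51.5,7.4,-3.8],np.float64(0.11)],[[-51.5,7.5,-3.8],np.float64(0.11)],[[-51.5,7.6,-3.8],np.float64(0.11)],[[-51.5,7.7,-3.8],np.float64(0.11)],[[-51.4,7.8,-3.8],np.float64(0.11)],[[-51.4,7.9,-3.8],np.float64(0.11)],[[-51.4,8.0,-3.8],np.float64(0.11)],[[-51.4,8.1,-3.8],np.float64(0.11)],[[-51.4,8.2,-3.8],np.float64(0.11)]]
cap [ 0.61423778 -0.44976203  0.13      ]
```

Emit:
{"name": "step_arm", "arguments": {"motion": [[[-51.5, 7, -5], 0.1], [[-51.5, 7, -5], 0.1], [[-51.5, 7, -5], 0.1], [[-51.5, 7, -5], 0.1], [[-51.5, 7, -5], 0.1], [[-51.5, 7.5, -5], 0.1], [[-51.5, 7.5, -5], 0.1], [[-51.5, 7.5, -5], 0.1], [[-51.5, 7.5, -5], 0.1], [[-51.5, 8, -5], 0.1], [[-51.5, 8, 0], 0.1], [[-51.5, 8, 0], 0.1], [[-31, 8, 0], 0.2], [[0, 0, 50], 0], [[0, 0, 54], 0], [[0, 0, 0], 0]], "gripper": 0, "squeeze": 40}}

```text
t: 3.65
ee_pos: [0.5847, -0.378, 0.1918]
ee_rot: [-2.176, -2.255, 0.001]
contact_force: [0.7, -0.3, 0.2]
grip_width: 0.0004
grasp_force: 0.0
```

Run:
```python
from p import *
s=sense(); print(s["t"],s["joint_pos"],s["contact_force"])
C=np.array([.5844,-.2492]); a=np.radians(91.6); Y=np.array([np.cos(a),np.sin(a)])
p=(np.array(s["ee_pos"])[:2]-C); print('cradle y of TCP',p@Y,'x',p@[Y[1],-Y[0]],s["ee_pos"])
# tip path: tip centre offset r=11 finger half-width
H=np.array([-70,65.])
for th in np.radians(range(0,91,10)):
    sc=110; q=H+sc*np.array([np.sin(th),np.cos(th)])+22*np.array([-np.cos(th),np.sin(th)])
    q=q+np.array([-11*np.cos(th),0])   # finger centre
    print(np.degrees(th).round(),'TCP y,z',q.round(0)+[0,19])
```

```text
3.65 [ 0.02561602  0.62320146  0.74878118  1.34679093 -0.42028972  1.34018497
  0.81300657] [ 0.67948507 -0.3068022   0.16091592]
cradle y of TCP -0.12879623011365554 x -0.0033256626546493834 [ 0.58467184 -0.37803887  0.19183095]
0.0 TCP y,z [-103.  194.]
10.0 TCP y,z [-83. 196.]
20.0 TCP y,z [-63. 195.]
30.0 TCP y,z [-44. 190.]
40.0 TCP y,z [-25. 182.]
50.0 TCP y,z [ -7. 172.]
60.0 TCP y,z [  9. 158.]
70.0 TCP y,z [ 22. 142.]
80.0 TCP y,z [ 33. 125.]
90.0 TCP y,z [ 40. 106.]
```

Emit:
{"name": "step_arm", "arguments": {"motion": [[[26, 0, -2], 0], [[10, 0, -1], 0], [[10, 0, 0], 0], [[10, 0, 0], 0], [[10, 0, 0], 0], [[10, 0, 2], 0], [[9, 0, 3], 0], [[9, 0, 4], 0], [[10, 0, 4], 0], [[9, 0, 5], 0], [[9, 0, 5], 0], [[8, 0, 7], 0], [[8, 0, 7], 0], [[0, 0, 0], 0]]}}

```text
t: 5.4
ee_pos: [0.5803, -0.2421, 0.1612]
ee_rot: [-2.182, -2.257, 0.001]
contact_force: [-0.1, -0.7, 0.9]
grip_width: -0.0003
grasp_force: 0.0
```

Emit:
{"name": "step_arm", "arguments": {"motion": [[[7, 0, 8], 0], [[6, 0, 8], 0], [[6, 0, 8], 0], [[5, 0, 9], 0], [[4, 0, 9], 0], [[3, 0, 8], 0], [[0, 0, 0], 0], [[0, 0, 0], 0]]}}

```text
t: 6.4
ee_pos: [0.5797, -0.2122, 0.1123]
ee_rot: [-2.184, -2.258, -0.0]
contact_force: [0.9, -0.2, -0.2]
grip_width: -0.0003
grasp_force: 0.0
```

Run:
```python
from h import *
s=sense(); C=np.array([.5844,-.2492]); a=np.radians(91.6); Y=np.array([np.cos(a),np.sin(a)])
p=(np.array(s["ee_pos"])[:2]-C); print(s["t"],'cradle y',p@Y,'x',p@[Y[1],-Y[0]],s["ee_pos"],s["contact_force"])
im=snapshot('scene'); a=np.hstack([cv2.resize(im[120:240,150:260],None,fx=3.5,fy=3.5)]); 
im2=snapshot('top'); b=cv2.resize(im2[130:210,310:400],None,fx=4.5,fy=4.5); b=b[:420]; 
o=np.zeros((420,800,3),np.uint8); o[:a.shape[0],:a.shape[1]]=a; o[:b.shape[0],390:390+b.shape[1]]=b[:, :410]; save('tip1.png',o)
```

```text
6.4 cradle y 0.037078345943388366 x -0.003653462710123094 [ 0.57971267 -0.21223812  0.11230024] [ 0.94931839 -0.1930359  -0.21426232]
```

View pics/tip1.png

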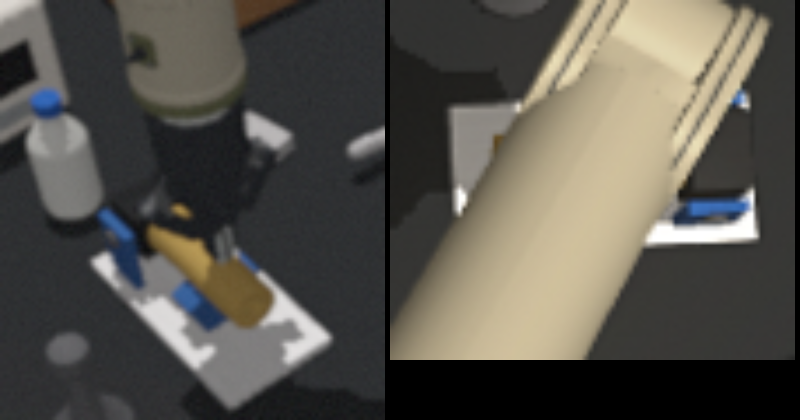

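The tube is nearly down, with the mouth at crop (255,300). I press down to the stop.

Emit:
{"name": "step_arm", "arguments": {"motion": [[[0, 0, 2], 0], [[0, 0, 2], 0], [[0, 0, 2], 0], [[0, 0, 1], 0], [[0, 0, 1], 0], [[0, 0, 1], 0], [[0, 0, 0], 0], [[0, 0, 0], 0]]}}

```text
t: 7.5
ee_pos: [0.5803, -0.2121, 0.1059]
ee_rot: [2.184, 2.258, 0.004]
contact_force: [-10.0, 7.1, 27.9]
grip_width: -0.0001
grasp_force: 13.9
```

Emit:
{"name": "step_arm", "arguments": {"motion": [[[0, 0, -40], 0], [[0, 0, -50], 0], [[-20, 0, -50], 0], [[-20, 0, -20], 0], [[0, 0, 0], 0], [[0, 0, 0], 0]], "gripper": 60}}

```text
t: 8.25
ee_pos: [0.5808, -0.2513, 0.2616]
ee_rot: [-2.182, -2.257, 0.001]
contact_force: [-0.2, 0.8, -0.7]
grip_width: 0.06
grasp_force: 0.0
```

Run:
```python
from fit import *
s=sense(); c=cam('wrist'); im=snapshot('wrist'); np.save('w2',im); np.savez('w2c',*c); save('w2.png',im,1.42)
print(s["t"],s["ee_pos"])
C=np.array([.5844,-.2492]); a=np.radians(91.6); Y=np.array([np.cos(a),np.sin(a)]); 
for z in (.065,.087): print('mouth exp px',proj(c,[*(C+.085*Y),z]),proj(c,[*(C-.04*Y),z]))
for x in(-.055,.055):
  for y in(-.11,.11): print('corner',proj(c,[*(C+y*Y+x*np.array([Y[1],-Y[0]])),.012]))
i=im.astype(int);R,G,B=i[...,0],i[...,1],i[...,2]
m=comp((R>90)&(B<R-40)&(G<R-10),(0,0,560,420)); print('brass',m.sum(),axis(c,m,.065))
np.save('w2m',m)
```

```text
8.25 [ 0.58075104 -0.25126174  0.26160152]
mouth exp px [291.14714183  93.11335673] [290.00038667 223.85413484]
mouth exp px [291.44811784  92.70069391] [290.19010621 231.97675118]
corner [244.32110414 261.94909013]
corner [236.93396652  67.73199738]
corner [334.03496843 262.42026078]
corner [344.63412858  68.28418254]
brass 6626 (array([ 0.58369929, -0.22777361]), np.float64(91.4596831291395), (np.float64(-0.06702298020530624), np.float64(0.07698472728442939)), (np.float64(-0.022064803095305677), np.float64(0.021832280689028996)))
```

View pics/w2.png

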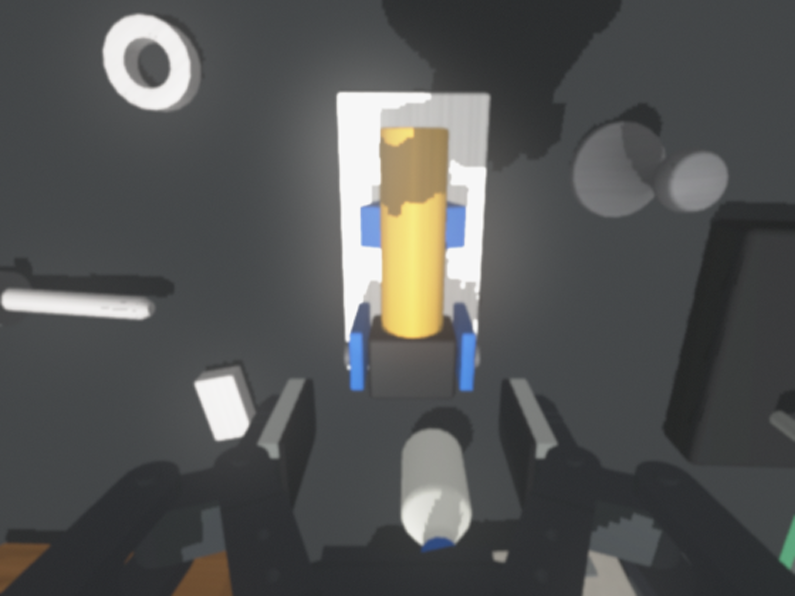

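The tube lies flat, with its axis at column 413 and the mouth edge at row 128. Both agree with the plate-based prediction to about 2 mm. Next is the grasp.

```bash
python3 -c "
from p import *
plan([.456,.266,.22],92.5,52)"
```

```text
d [-124.8  516.9  -41.5] turn -0.55 yaw0 91.95 n 11
[[[47.4,-9.7,3.8],np.float64(-0.05)],[[47.4,-9.7,3.8],np.float64(-0.05)],[[47.4,-9.7,3.8],np.float64(-0.05)],[[47.4,-9.6,3.8],np.float64(-0.05)],[[47.4,-9.6,3.8],np.float64(-0.05)],[[47.4,-9.5,3.8],np.float64(-0.05)],[[47.4,-9.5,3.8],np.float64(-0.05)],[[47.4,-9.4,3.8],np.float64(-0.05)],[[47.4,-9.4,3.8],np.float64(-0.05)],[[47.4,-9.4,3.8],np.float64(-0.05)],[[47.4,-9.3,3.8],np.float64(-0.05)]]
```

Emit:
{"name": "step_arm", "arguments": {"motion": [[[47.4, -9.6, 0], 0], [[47.4, -9.6, 0], 0], [[47.4, -9.6, 4], 0], [[47.4, -9.6, 4], 0], [[47.4, -9.6, 5], 0], [[47.4, -9.6, 5], -0.1], [[47.4, -9.6, 5], -0.1], [[47.4, -9.6, 5], -0.1], [[47.4, -9.4, 5], -0.1], [[47.4, -9.2, 5], -0.1], [[47.4, -9, 4], 0], [[0, 0, 0], 0], [[0, 0, 0], 0]]}}

```text
t: 9.93
ee_pos: [0.4576, 0.2649, 0.2204]
ee_rot: [2.173, 2.268, -0.003]
contact_force: [0.0, 0.3, -0.5]
grip_width: 0.06
grasp_force: 0.0
```

Run:
```python
from fit import *
from p import plan
c=cam('wrist'); im=snapshot('wrist').astype(int); np.save('w3',im);R,G,B=im[...,0],im[...,1],im[...,2]
e=[proj(c,[.4565+dx,.269+dy,.05]) for dx in(-.03,.03) for dy in (-.09,.09)]; e=np.array(e); b=[int(max(0,e[:,0].min())),int(max(0,e[:,1].min())),int(e[:,0].max()),int(e[:,1].max())]; print(b)
m=comp((R>130)&(G<110)&(B<110),b); print(m.sum(),axis(c,m,.058)); 
for y in (.23,.26,.29):
    r=int(proj(c,[.456,y,.058])[1]); xs=np.nonzero(m[r])[0]; print(y,[onz(c,x,r,.058).round(4)[:2] for x in (xs.min()-.5,xs.max()+.5)])
plan([.456,.266,.05],92.5,30)
```

```text
[251, 81, 326, 279]
1578 (array([0.45685701, 0.27845234]), np.float64(94.35588716062826), (np.float64(-0.04461243158240602), np.float64(0.05836871758977551)), (np.float64(-0.01218359960240703), np.float64(0.007913143359035634)))
0.23 [array([0.4555, 0.2301]), array([0.4656, 0.2305])]
0.26 [array([0.4544, 0.2606]), array([0.4641, 0.261 ])]
0.29 [array([0.4515, 0.29  ]), array([0.4627, 0.2905])]
d [  -2.     1.7 -170.8] turn -0.14 yaw0 92.36 n 6
[[[0.3,-0.3,28.5],np.float64(-0.02)],[[0.3,-0.3,28.5],np.float64(-0.02)],[[0.3,-0.3,28.5],np.float64(-0.02)],[[0.3,-0.3,28.5],np.float64(-0.02)],[[0.3,-0.3,28.5],np.float64(-0.02)],[[0.3,-0.3,28.5],np.float64(-0.02)]]
```

Run:
```python
from fit import *
c=cam('wrist'); im=np.load('w3.npy');R,G,B=im[...,0],im[...,1],im[...,2]
m=comp((R-G>50),[251,81,326,279]); print(m.sum(),axis(c,m,.058))
for y in (.225,.24,.26,.28,.3):
    r=int(proj(c,[.456,y,.058])[1]); xs=np.nonzero(m[r])[0]; p,q=[onz(c,x,r,.058) for x in (xs.min()-.5,xs.max()+.5)]; print(y,p.round(4),q.round(4))
r=int(proj(c,[.456,.26,.058])[1]); print(im[r,270:310].tolist())
st=comp((R>150)&(abs(R-G)<40),[275,int(proj(c,[.46,.195,.05])[1]),300,int(proj(c,[.46,.12,.05])[1])])
for y in (.19,.17,.15):
    r=int(proj(c,[.456,y,.05])[1]); xs=np.nonzero(st[r])[0]; p,q=[onz(c,x,r,.05) for x in (xs.min()-.5,xs.max()+.5)] if len(xs) else (np.zeros(3),)*2; print(y,p.round(4),q.round(4))
```

```text
2218 (array([0.45611692, 0.27280339]), np.float64(92.62613798724021), (np.float64(-0.048657978848443514), np.float64(0.053280934960082196)), (np.float64(-0.00908002031918963), np.float64(0.008427630787712593)))
0.225 [0.4488 0.2252 0.058 ] [0.4672 0.226  0.058 ]
0.24 [0.4493 0.2399 0.058 ] [0.4664 0.2406 0.058 ]
0.26 [0.4478 0.2597 0.058 ] [0.4655 0.2604 0.058 ]
0.28 [0.4472 0.2805 0.058 ] [0.4645 0.2812 0.058 ]
0.3 [0.4466 0.3004 0.058 ] [0.4635 0.3011 0.058 ]
[[235, 234, 230], [235, 234, 230], [235, 234, 230], [234, 232, 229], [235, 224, 220], [244, 193, 186], [247, 142, 134], [247, 114, 104], [247, 111, 100], [247, 110, 100], [247, 110, 100], [247, 110, 100], [247, 110, 99], [247, 109, 100], [247, 109, 99], [247, 109, 99], [247, 107, 98], [247, 107, 98], [247, 107, 98], [247, 106, 97], [247, 105, 96], [247, 105, 95], [247, 103, 95], [238, 106, 101], [182, 121, 118], [148, 129, 126], [144, 130, 127], [148, 135, 132], [167, 158, 154], [199, 193, 187], [220, 217, 213], [229, 227, 223], [232, 231, 227], [232, 231, 227], [232, 230, 227], [231, 230, 226], [229, 228, 224], [219, 217, 213], [184, 179, 174], [137, 126, 124]]
0.19 [0.4525 0.1904 0.05  ] [0.4739 0.1913 0.05  ]
0.17 [0.4502 0.1703 0.05  ] [0.4749 0.1714 0.05  ]
0.15 [0.4507 0.1508 0.05  ] [0.476  0.1519 0.05  ]
```

Emit:
{"name": "step_arm", "arguments": {"motion": [[[1, -0.5, 35], -0.1], [[1, -0.5, 35], -0.1], [[1, 0, 35], 0], [[0, 0, 30], 0], [[0, 0, 20], 0], [[0, 0, 10], 0], [[0, 0, 5.5], 0], [[0, 0, 0], 0], [[0, 0, 0], 0]]}}

```text
t: 11.1
ee_pos: [0.4575, 0.2682, 0.0515]
ee_rot: [-2.171, -2.271, -0.002]
contact_force: [0.0, -0.2, 1.1]
grip_width: 0.06
grasp_force: 0.0
```

Emit:
{"name": "step_arm", "arguments": {"motion": [[[0, 0, 0], 0], [[0, 0, 0], 0], [[0, 0, 0], 0], [[0, 0, 0], 0], [[0, 0, 0], 0], [[0, 0, 0], 0], [[0, 0, 0], 0], [[0, 0, 0], 0]], "gripper": 5, "squeeze": 80}}

```text
t: 12.1
ee_pos: [0.4569, 0.2681, 0.0512]
ee_rot: [-2.17, -2.271, 0.0]
contact_force: [-2.7, -1.6, 5.2]
grip_width: 0.0144
grasp_force: 78.3
```

Emit:
{"name": "step_arm", "arguments": {"motion": [[[0, 0, -10], 0], [[0, 0, -20], 0], [[0, 0, -35], 0], [[0, 0, -35], 0], [[0, 0, 0], 0]]}}

```text
t: 12.72
ee_pos: [0.4585, 0.2688, 0.1537]
ee_rot: [2.171, 2.271, 0.008]
contact_force: [0.7, 0.4, -2.4]
grip_width: 0.0147
grasp_force: 78.3
```

```bash
python3 -c "
from p import *
print(sense()['contact_force'])
plan([.579,.03,.15],91.5,30)"
```

```text
[ 0.7158351   0.44317669 -2.44337031]
d [ 120.5 -238.8   -3.7] turn 1.08 yaw0 92.58 n 9
[[[-27.1,12.2,0.4],np.float64(0.12)],[[-27.1,12.2,0.4],np.float64(0.12)],[[-27.1,12.3,0.4],np.float64(0.12)],[[-27.0,12.4,0.4],np.float64(0.12)],[[-27.0,12.4,0.4],np.float64(0.12)],[[-27.0,12.5,0.4],np.float64(0.12)],[[-27.0,12.5,0.4],np.float64(0.12)],[[-26.9,12.6,0.4],np.float64(0.12)],[[-26.9,12.6,0.4],np.float64(0.12)]]
```

Emit:
{"name": "step_arm", "arguments": {"motion": [[[-27, 12, 0], 0.1], [[-27, 12, 0], 0.1], [[-27, 12, 0], 0.1], [[-27, 12, 0], 0.1], [[-27, 12.3, 0], 0.1], [[-27, 12.3, 0], 0.1], [[-27, 12.3, 0], 0.2], [[-27, 12.3, 0], 0.2], [[-27, 12.3, 2], 0.1], [[0, 0, 0], 0], [[0, 0, 0], 0]]}}

```text
t: 14.1
ee_pos: [0.5751, 0.0299, 0.1481]
ee_rot: [-2.191, -2.25, 0.001]
contact_force: [-0.6, 0.3, -1.8]
grip_width: 0.0145
grasp_force: 78.2
```

Run:
```python
from fit import *
from p import plan
s=sense(); print(s["t"],s["ee_pos"])
plan([.577,.025,.066],91.5,30)
W=snapshot('wrist'); T=snapshot('top'); S=snapshot('scene'); np.save('T4',T); np.save('S4',S); np.save('W4',W)
ct,cs=cam('top'),cam('scene')
e=s["ee_pos"]; print(proj(ct,e),proj(cs,e),proj(cs,[e[0],e[1]-.137,e[2]]),proj(ct,[e[0],e[1]-.137,e[2]]))
o=np.zeros((600,800,3),np.uint8)
u,v=proj(cs,[e[0],e[1]-.08,e[2]]).astype(int); a=S[v-60:v+60,u-80:u+80]; a=cv2.resize(a,(480,360),interpolation=2); o[:360,:480]=a
w=cv2.resize(W,(320,240)); o[360:600,:320]=w
u,v=proj(ct,[e[0],e[1]-.08,e[2]]).astype(int); b=cv2.resize(T[v-40:v+40,u-50:u+50],(320,256),interpolation=2); o[:256,480:]=b
save('m4.png',o)
```

```text
14.1 [0.57511278 0.02985331 0.14806891]
d [  1.9  -4.9 -82.1] turn 0.01 yaw0 91.51 n 3
[[[-1.6,0.6,27.4],np.float64(0.0)],[[-1.6,0.6,27.4],np.float64(0.0)],[[-1.6,0.6,27.4],np.float64(0.0)]]
[272.22293768 165.5630581 ] [263.85829813 229.45845992] [232.973669   199.15130111] [317.07457289 164.67701165]
```

View pics/m4.png

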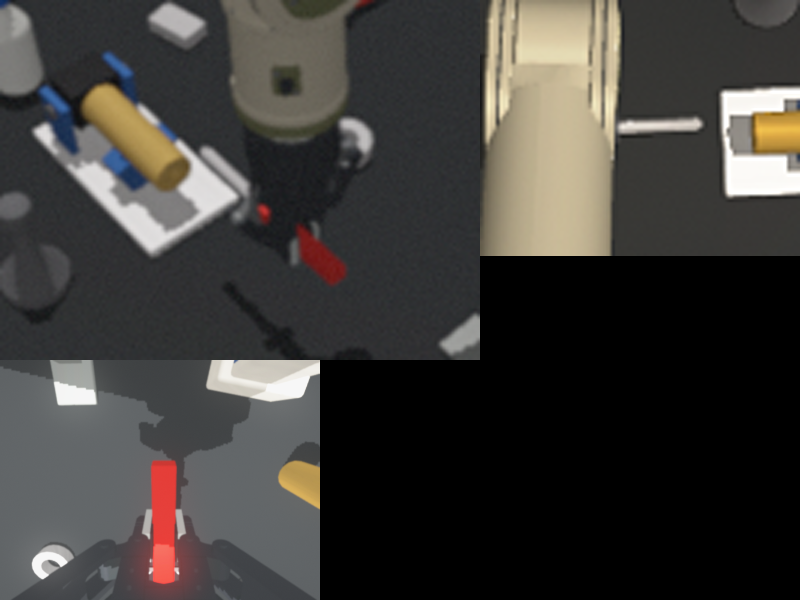

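The rod is held straight. Its tip shows at crop (203,150) in the scene view and (702,124) in the top view, and the tube lies down ahead of it. I triangulate the tip for height and pitch.

```bash
cat > tri.py <<'E'
from fit import *
def tri(c1,p1,c2,p2):
    o1,d1=ray(c1,*p1);o2,d2=ray(c2,*p2)
    k=np.linalg.lstsq(np.c_[d1,-d2],o2-o1,rcond=None)[0]; a,b=o1+k[0]*d1,o2+k[1]*d2; return (a+b)/2,np.linalg.norm(a-b)
E
python3 - <<'E'
from tri import *
T,S=np.load('T4.npy').astype(int),np.load('S4.npy').astype(int); ct,cs=cam('top'),cam('scene'); e=sense()["ee_pos"]
def steel(im,b,thr): return comp((im.min(2)>thr)&(im.max(2)-im.min(2)<40),b)
u,v=proj(ct,[e[0],e[1]-.08,e[2]]).astype(int); mt=steel(T,(u-8,v-8,u+24,v+8),90)
us,vs=proj(cs,[e[0],e[1]-.08,e[2]]).astype(int); ms=steel(S,(us-80+62,vs-60+45,us-80+85,vs-60+66),75)
def ends(m):
    ys,xs=np.nonzero(m);P=np.c_[xs,ys].astype(float);mu=P.mean(0);d=np.linalg.svd(P-mu)[2][0];q=(P-mu)@d
    return m.sum(),[(mu+d*(q.min()-.5)).round(1),(mu+d*(q.max()+.5)).round(1)]
print('top',ends(mt),'scene',ends(ms))
et=max(ends(mt)[1],key=lambda p:p[0]); es=min(ends(ms)[1],key=lambda p:p[0])
print('tip',tri(ct,et,cs,es),'expect',e)
# brass tube in both: mask widths
for n,im,c,b in(('T',T,ct,(u+20,v-20,u+90,v+20)),('S',S,cs,(us-60,vs-40,us-10,vs+10))):
    m=comp((im[...,0]>90)&(im[...,2]<im[...,0]-40),b); print(n,ends(m),axis(c,m,.065)[:2], 'pred mouth',proj(c,[.582,-.163,.065]))
E
```

```text
top (np.int64(112), [array([317.5, 163.1]), array([289.5, 164.4])]) scene (np.int64(289), [array([224.2, 203.2]), array([248.6, 216. ])])
tip (array([ 0.58961825, -0.11538572,  0.13320499]), np.float64(0.017855688589598417)) expect [0.57529575 0.03045285 0.14854882]
T (np.int64(558), [array([375.7, 164.2]), array([332.2, 166.4])]) (array([ 0.58494207, -0.23176203]), np.float64(91.80790856203573)) pred mouth [332.60181257 166.61400549]
S (np.int64(559), [array([194.4, 180.9]), array([224.9, 210.8])]) (array([ 0.58368186, -0.2319691 ]), np.float64(89.49037401926486)) pred mouth [222.66632489 208.4534686 ]
```

Run:
```python
from tri import *
S=np.load('S4.npy').astype(int); ct,cs=cam('top'),cam('scene'); e=sense()["ee_pos"]; e=e.copy()
a=np.radians(91.5); d=-np.array([np.cos(a),np.sin(a),0])
for k in (0,.08,.1,.12,.137): print(k,'pred',proj(cs,np.array(e)+d*k+[0,0,-.0012]).round(1), 'dz-5mm',proj(cs,np.array(e)+d*k+[0,0,-.0062]).round(1))
g=S.sum(2)//3
print('cols 226..252 rows 192..222'); print('     ',list(range(226,252)))
for r in range(192,222): print(r,' '.join('%3d'%x for x in g[r,226:252]))
```

```text
0 pred [264.  229.8] dz-5mm [264. 231.]
0.08 pred [244.8 212. ] dz-5mm [244.9 213.2]
0.1 pred [240.2 207.8] dz-5mm [240.4 209. ]
0.12 pred [235.8 203.6] dz-5mm [235.9 204.8]
0.137 pred [232.  200.1] dz-5mm [232.2 201.3]
cols 226..252 rows 192..222
      [226, 227, 228, 229, 230, 231, 232, 233, 234, 235, 236, 237, 238, 239, 240, 241, 242, 243, 244, 245, 246, 247, 248, 249, 250, 251]
192  48  46  48  46  48  48  48  49  50  48  48  50  49  48  49  46  49  47  47  47  43  52  54  56  56  66
193  45  47  47  46  49  48  49  47  48  48  49  49  48  45  48  47  48  48  49  46  36  43  50  54  54  54
194  49  48  50  49  48  50  49  46  49  45  46  46  46  48  49  47  47  49  49  45  39  32  41  45  52  55
195  49  46  49  48  47  47  47  49  48  48  49  47  49  49  48  48  49  49  46  45  37  32  30  34  43  48
196  42  46  49  50  49  46  49  48  47  47  46  47  45  49  42  47  49  48  46  44  41  30  29  31  32  37
197  52  44  46  46  49  47  47  45  46  48  47  48  49  50  48  50  47  47  49  42  37  32  36  36  36  34
198 100  53  45  48  44  45  49  47  46  45  47  46  50  48  49  48
[... 1824 characters left out ...]
 221 222 223 212 167 113 119 143 129  84  59  57  42
216 170 204 214 221 222 221 221 221 221 222 221 220 220 221 222 223 221 198 129  88 110 110  78  55  54  38
217 133 155 175 206 220 223 222 221 220 220 221 220 221 221 219 211 192 161 102  64  83  94  73  59  46  37
218 123 124 134 173 212 222 223 222 222 222 221 222 222 217 198 170 140 112  75  68  89  94  73  58  50  42
219 126 123 124 153 203 220 223 223 223 223 223 220 211 185 150 112  87  71  62  83  97  96  71  60  57  63
220 125 126 124 131 169 205 220 223 224 223 216 198 167 134 101  79  65  63  80  94 102  92  70  58  62  81
221 127 125 124 123 138 183 214 222 220 209 183 151 122  89  66  60  70  93 104 103  98  81  63  56  57  71
```

The rod is level and at the expected height in the scene view: at column 240 it is seen at row 207.4 against 207.8 predicted. I go down in front of the mouth.

Emit:
{"name": "step_arm", "arguments": {"motion": [[[-1, 0.6, 25], 0], [[-1, 0.6, 25], 0], [[-1, 0.6, 20], 0], [[-2, 0, 12], 0], [[0, 0, 0], 0], [[0, 0, 0], 0]]}}

```text
t: 15.0
ee_pos: [0.5781, 0.0244, 0.0675]
ee_rot: [2.192, 2.25, 0.001]
contact_force: [-0.0, 0.1, -1.2]
grip_width: 0.0146
grasp_force: 78.3
```

Run:
```python
from tri import *
from p import plan
s=sense(); e=np.array(s["ee_pos"]); print(s["t"],e,s["contact_force"])
T,S=snapshot('top').astype(int),snapshot('scene').astype(int); ct,cs=cam('top'),cam('scene')
a=np.radians(91.5); d=-np.array([np.cos(a),np.sin(a),0])
for k in (.09,.11,.137,.188): print(k,proj(ct,e+d*k).round(1),proj(cs,e+d*k-[0,0,.001]).round(1))
o=np.zeros((600,800,3),np.uint8)
u,v=proj(cs,e+d*.14).astype(int); o[:480,:400]=cv2.resize(S[v-36:v+36,u-30:u+30].astype(np.uint8),(400,480),interpolation=2); print('scene origin',u-30,v-36,'x6.67')
u,v=proj(ct,e+d*.15).astype(int); o[:400,400:]=cv2.resize(T[v-30:v+30,u-30:u+30].astype(np.uint8),(400,400),interpolation=2); print('top origin',u-30,v-30)
save('m5.png',o)
```

```text
15.0 [0.57808547 0.02436451 0.06752304] [-0.02534524  0.12733873 -1.19082621]
0.09 [302.3 167.6] [242.5 227.8]
0.11 [308.5 167.3] [238.2 223.6]
0.137 [317.  166.9] [232.6 218.2]
0.188 [332.8 166.2] [222.2 208.2]
scene origin 201 181 x6.67
top origin 291 136
```

View pics/m5.png

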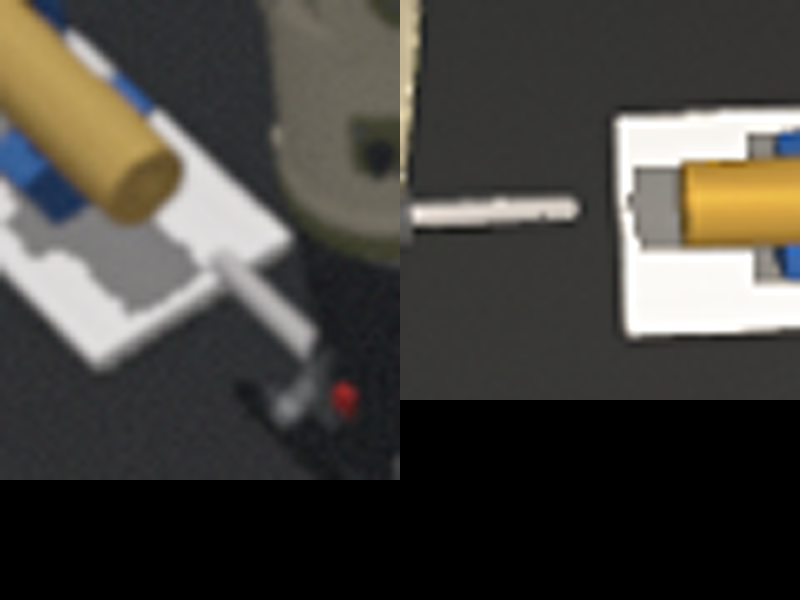

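Run:
```python
from tri import *
e=np.array(sense()["ee_pos"]); S=np.mean([snapshot('scene').astype(float) for _ in range(4)],0); cs=cam('scene')
a=np.radians(91.5); d=-np.array([np.cos(a),np.sin(a),0]); n=np.array([-d[1],d[0],0])
def line(k,z): return proj(cs,np.r_[(e+d*k)[:2],z])
def prof(k,z,w=16):
    p,q=line(k-.005,z),line(k+.005,z); t=(q-p)/np.linalg.norm(q-p); m=np.array([-t[1],t[0]]); m*=np.sign(m[1])
    s=np.arange(-w,w+.1,.5); c=(p+q)/2; P=(c+s[:,None]*m).astype(np.float32)
    return s,cv2.remap(S.astype(np.float32),P[None,:,0],P[None,:,1],cv2.INTER_LINEAR)[0]
for k in (.09,.1,.11,.12,.13):
    s,v=prof(k,e[2]-.001,6); print(k,v.mean(1).astype(int).tolist())
for k in (.19,.2,.21,.22):
    s,v=prof(k,.065,14); br=(v[:,0]>90)&(v[:,2]<v[:,0]-40); print('tube',k,s[br].min(),s[br].max())
    c=np.r_[(e+d*k)[:2],.065]; pp=[line(k,.065)@[0,0]]
    # predicted silhouette offsets
    p,q=line(k-.005,.065),line(k+.005,.065); t=(q-p)/np.linalg.norm(q-p); m=np.array([-t[1],t[0]]); m*=np.sign(m[1])
    o=[(proj(cs,c+.022*(np.cos(h)*n+np.sin(h)*np.array([0,0,1])))-(p+q)/2)@m for h in np.linspace(0,6.28,90)]; print('   pred',min(o),max(o))
```

```text
0.09 [36, 40, 44, 46, 46, 51, 68, 90, 120, 146, 168, 175, 175, 170, 156, 138, 116, 91, 66, 52, 48, 46, 47, 47, 46]
0.1 [47, 47, 47, 46, 46, 50, 63, 82, 113, 143, 167, 174, 174, 170, 155, 137, 115, 89, 67, 52, 49, 47, 47, 47, 47]
0.11 [80, 74, 70, 66, 59, 57, 68, 85, 112, 143, 167, 174, 174, 169, 154, 135, 113, 89, 67, 53, 48, 46, 46, 47, 47]
0.12 [209, 207, 207, 201, 196, 193, 184, 174, 171, 175, 176, 176, 174, 166, 153, 137, 127, 118, 114, 112, 105, 97, 94, 92, 91]
0.13 [220, 220, 219, 220, 220, 221, 219, 215, 208, 198, 190, 183, 176, 168, 162, 159, 165, 181, 197, 204, 206, 209, 207, 204, 205]
tube 0.19 -6.0 6.5
   pred -7.449254022301425 7.476901357593678
tube 0.2 -7.0 6.5
   pred -7.417921349888256 7.445302233278575
tube 0.21 -7.0 6.5
   pred -7.386851153240827 7.413969075426435
tube 0.22 -7.0 6.5
   pred -7.356040147952006 7.382898540192555
```

Emit:
{"name": "step_arm", "arguments": {"motion": [[[-10, 0, 0.7], 0], [[-10, 0, 0], 0], [[-10, 0, 0], 0], [[-10, 0, 0], 0], [[-8, 0, 0], 0], [[-5, 0, 0], 0], [[-5, 0, 0], 0], [[-5, 0, 0], 0], [[-5, 0, 0], 0], [[0, 0, 0], 0], [[0, 0, 0], 0]]}}

```text
t: 16.68
ee_pos: [0.5794, -0.0434, 0.0661]
ee_rot: [-2.192, -2.25, -0.0]
contact_force: [0.7, 0.5, -0.9]
grip_width: 0.0146
grasp_force: 78.3
```

Emit:
{"name": "step_arm", "arguments": {"motion": [[[-8, -0.3, 0], 0], [[-8, 0, 0], 0], [[-8, 0, 0], 0], [[-8, 0, 0], 0], [[-8, 0, 0], 0], [[-6, 0, 0], 0], [[-4, 0, 0], 0], [[-2, 0, 0], 0], [[0, 0, 0], 0], [[0, 0, 0], 0]]}}

```text
t: 17.92
ee_pos: [0.5805, -0.0953, 0.066]
ee_rot: [-2.192, -2.25, -0.0]
contact_force: [-0.1, -0.5, -0.7]
grip_width: 0.0148
grasp_force: 78.2
```

Emit:
{"name": "step_arm", "arguments": {"motion": [[[-2, 0, 0], 0], [[-2, 0, 0], 0], [[-2, 0, 0], 0], [[-1, 0, 0], 0], [[-1, 0, 0], 0], [[-1, 0, 0], 0], [[-1, 0, 0], 0], [[0, 0, 0], 0]]}}

```text
t: 18.92
ee_pos: [0.5807, -0.1057, 0.0661]
ee_rot: [-2.192, -2.25, -0.0]
contact_force: [-0.5, 0.0, -1.8]
grip_width: 0.0143
grasp_force: 78.2
```

Emit:
{"name": "step_arm", "arguments": {"motion": [[[-1, 0, 0], 0], [[-1, 0, 0], 0], [[-1, 0, 0], 0], [[-1, 0, 0], 0], [[0, 0, 0], 0], [[0, 0, 0], 0]]}}

```text
t: 19.68
ee_pos: [0.5807, -0.1067, 0.0659]
ee_rot: [-2.187, -2.25, -0.003]
contact_force: [-2.4, 10.3, 1.0]
grip_width: 0.0145
grasp_force: 78.8
```

Collar contact came at the expected place: 10 N along +y with the TCP at y = -0.1067. One firm nudge, then I draw the rod out.

Emit:
{"name": "step_arm", "arguments": {"motion": [[[-1, 0, 0], 0], [[-0.5, 0, 0], 0], [[0, 0, 0], 0], [[0, 0, 0], 0]]}}

```text
t: 20.18
ee_pos: [0.5807, -0.1067, 0.0659]
ee_rot: [-2.185, -2.25, -0.004]
contact_force: [-2.8, 15.6, 3.1]
grip_width: 0.0146
grasp_force: 79.0
```

Emit:
{"name": "step_arm", "arguments": {"motion": [[[8, 0, 0], 0], [[10, 0, 0], 0], [[10, 0, 0], 0], [[10, 0, 0], 0], [[10, 0, 0], 0], [[10, 0, 0], 0], [[10, 0, 0], 0], [[12, 0, 0], 0], [[15, 0, 0], 0], [[20, 0, 0], 0], [[20, 0, 0], 0], [[0, 0, 0], 0], [[0, 0, 0], 0]]}}

```text
t: 21.8
ee_pos: [0.5773, 0.0236, 0.0661]
ee_rot: [2.192, 2.25, -0.0]
contact_force: [-0.1, -0.6, -1.1]
grip_width: 0.0148
grasp_force: 78.2
```

Run:
```python
from tri import *
s=sense(); print(s["t"],s["ee_pos"],s["contact_force"],s["joint_pos"])
T=snapshot('top'); S=snapshot('scene'); np.save('T6',T); np.save('S6',S)
o=np.zeros((420,800,3),np.uint8)
o[:300,:400]=cv2.resize(T[120:210,290:410],(400,300),interpolation=2)
o[:,400:]=cv2.resize(S[130:256,150:270],(400,420),interpolation=2); save('m6.png',o)
```

```text
21.8 [0.57727425 0.02358311 0.06610889] [-0.12390218 -0.62942717 -1.06900016] [-0.60499824  0.45464073  0.59600643  1.80864765 -0.30294359  0.97044747
  0.14314331]
```

View pics/m6.png

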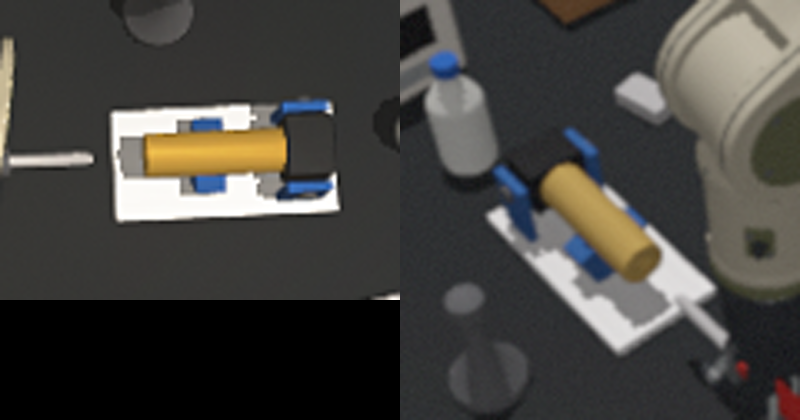

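The tube lies down at (215,150), and the rod is fully out with its tip at (92,158) and a clear gap to the mouth. Next I rise and measure the micrometer from above with the wrist camera.

Emit:
{"name": "step_arm", "arguments": {"motion": [[[10, 0, -30], 0], [[10, 0, -45], 0], [[15, 0, -45], 0], [[20, -3, -45], 0], [[20, -4, -45], 0], [[20, -5, -45], 0], [[20, -5, -10], 0], [[0, 0, 0], 0], [[0, 0, 0], 0]]}}

```text
t: 23.02
ee_pos: [0.5573, 0.1369, 0.3303]
ee_rot: [-2.194, -2.248, 0.002]
contact_force: [0.5, 0.7, -1.2]
grip_width: 0.0147
grasp_force: 78.5
```

Run:
```python
from tri import *
s=sense(); c=cam('wrist'); im=snapshot('wrist'); np.save('w7',im); np.savez('w7c',*c); print(s["t"],s["ee_pos"])
i=im.astype(int);R,G,B=i[...,0],i[...,1],i[...,2]
e=np.array([proj(c,[.67+a,.22+b,.115]) for a in(-.05,.05) for b in (-.06,.06)]); b=[int(max(0,e[:,0].min())),int(max(0,e[:,1].min())),int(e[:,0].max()),int(e[:,1].max())]; print(b)
m=comp((R-G>60)&(R-B>60),b); mu,an,q,w=axis(c,m,.115); u=np.array([np.cos(np.radians(an)),np.sin(np.radians(an))])
print('beam',m.sum(),mu,an,q,w,'ends',mu+u*q[0],mu+u*q[1],'mid',mu+u*sum(q)/2)
cr=im[60:330,250:560]; o=cv2.resize(cr,None,fx=2.2,fy=2.2); cv2.imwrite('pics/w7.png',o[:,:,::-1])
```

```text
23.025 [0.55731499 0.13693093 0.33031127]
[349, 28, 471, 163]
beam 323 [0.67215514 0.22617713] 81.45539142346725 (np.float64(-0.0303155879517969), np.float64(0.030635909365465022)) (np.float64(-0.002465309221437761), np.float64(0.002617252608007364)) ends [0.66765086 0.19619803] [0.676707   0.25647299] mid [0.67217893 0.22633551]
```

View pics/w7.png

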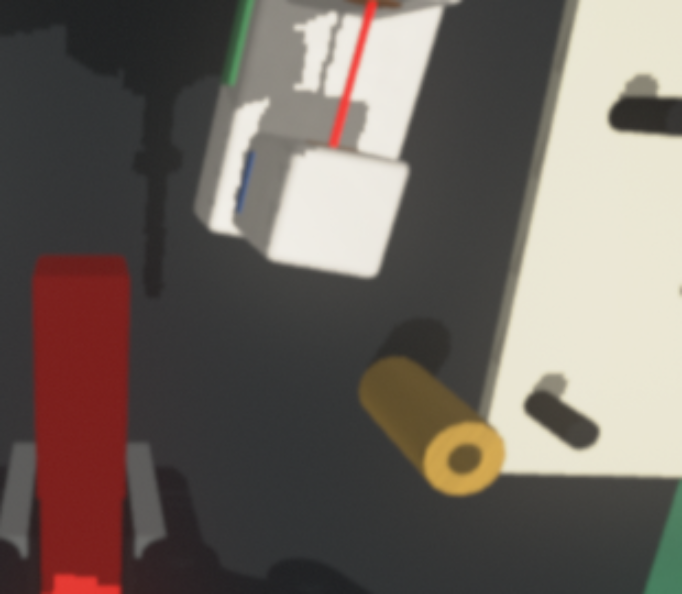

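The wrist view shows the beam and the near head, plus the spare sleeve at (460,455), which stays clear. The wrist and top views differ by 6 mm in y, so I cross-check with the first scene picture.

Run:
```python
from tri import *
S,T=np.load('scene.npy').astype(int),np.load('top.npy').astype(int); cs,ct=cam('scene'),cam('top')
R,G,B=S[...,0],S[...,1],S[...,2]
p=proj(cs,[.671,.222,.115]).astype(int); print(p)
m=comp((R-G>45)&(R-B>45),(p[0]-25,p[1]-25,p[0]+25,p[1]+25)); mu,an,q,w=axis(cs,m,.115);u=np.array([np.cos(np.radians(an)),np.sin(np.radians(an))])
print('scene beam',m.sum(),mu,an,'ends',mu+u*q[0],mu+u*q[1])
R,G,B=T[...,0],T[...,1],T[...,2]
m=comp((R-G>40)&(R-B>40),(195,128,225,148)); mu,an,q,w=axis(ct,m,.115);u=np.array([np.cos(np.radians(an)),np.sin(np.radians(an))])
print('top beam',m.sum(),mu,an,'ends',mu+u*q[0],mu+u*q[1])
# bright tops of heads
for n,im,c in(('T',T,ct),('S',S,cs)):
  for h in([.6777,.2736],[.6624,.1661]):
    u,v=proj(c,[*h,.145]); u,v=int(u),int(v); g=im.mean(2); print(n,u,v,g[v,u])
    m=comp(g>(g[v,u]-12),(u-14,v-14,u+15,v+15)); mm=cv2.morphologyEx(m.astype(np.uint8),cv2.MORPH_OPEN,np.ones((4,4))); 
    print(m.sum(),mm.sum(),quad(c,mm>0,.145))
```

```text
[283 310]
scene beam 55 [0.6707746 0.2159865] 81.5824023987545 ends [0.66731687 0.19262046] [0.67467098 0.24231678]
top beam 36 [0.67285632 0.22602319] 81.48124072624277 ends [0.66873161 0.19848579] [0.6771571  0.25473606]
T 192 134 238.0
292 248 (array([0.6790684 , 0.26827183], dtype=float32), (0.6785805225372314, 0.2627905607223511), (0.06777409464120865, 0.05002317950129509), 89.6697998046875)
T 227 138 238.0
368 273 (array([0.6665767 , 0.16834964], dtype=float32), (0.6664730906486511, 0.17149028182029724), (0.07845796644687653, 0.05436539649963379), 82.7271957397461)
S 296 323 219.0
448 432 (array([0.68059015, 0.27981216], dtype=float32), (0.6793330907821655, 0.2739258110523224), (0.06130829453468323, 0.043860163539648056), 80.58037567138672)
S 270 285 219.0
321 312 (array([0.6648881 , 0.17449427], dtype=float32), (0.6647155284881592, 0.1745155155658722), (0.04308465123176575, 0.04356812685728073), 80.65113067626953)
```

All three views now agree: the beam is at about (0.672, 0.225) and its line at 81.5°, so the rod must point at -8.5° (tool yaw 171.5°).

```bash
python3 -c "
from p import *
plan([.4668,.2554,.25],171.5,30)"
```

```text
d [-90.5 118.6 -80.2] turn -80.12 yaw0 91.38 n 8
[[[15.1,-11.0,10.0],np.float64(-10.01)],[[16.8,-8.2,10.0],np.float64(-10.01)],[[17.9,-5.1,10.0],np.float64(-10.01)],[[18.6,-1.9,10.0],np.float64(-10.01)],[[18.6,1.3,10.0],np.float64(-10.01)],[[18.1,4.5,10.0],np.float64(-10.01)],[[17.0,7.6,10.0],np.float64(-10.01)],[[15.4,10.5,10.0],np.float64(-10.01)]]
```

Emit:
{"name": "step_arm", "arguments": {"motion": [[[15, -11, 0], -8], [[17, -9, 0], -8], [[18, -7, 0], -8], [[18, -5, 0], -8], [[18.5, -2, 10], -8], [[18.5, 0, 10], -8], [[18, 3, 15], -8], [[16, 5, 15], -8], [[10, 5, 15], -8], [[0, 0, 15], -8], [[0, 0, 0], 0], [[0, 0, 0], 0]]}}

```text
t: 24.58
ee_pos: [0.4567, 0.2605, 0.2514]
ee_rot: [0.24, 3.132, -0.0]
contact_force: [0.2, -0.3, -1.9]
grip_width: 0.0144
grasp_force: 78.4
```

```bash
python3 -c "
from p import *
s=sense();print(s['t'],s['ee_pos'],s['joint_pos'])
plan([.4668,.2554,.117],171.5,30)"
```

```text
24.575 [0.45670857 0.26049086 0.25142874] [-0.97430792  0.10623001  0.39911005  1.7409518  -0.04258791  1.30274793
  0.85195403]
d [  10.1   -5.1 -134.4] turn -0.26 yaw0 171.24 n 5
[[[-2.1,-0.7,26.9],np.float64(-0.05)],[[-2.1,-0.7,26.9],np.float64(-0.05)],[[-2.1,-0.7,26.9],np.float64(-0.05)],[[-2.1,-0.7,26.9],np.float64(-0.05)],[[-2.1,-0.7,26.9],np.float64(-0.05)]]
```

Emit:
{"name": "step_arm", "arguments": {"motion": [[[0, -1, 30], -0.1], [[0, -1, 30], -0.1], [[-2, -1, 30], 0], [[-4, -0.5, 25], 0], [[-4, 0, 19], 0], [[0, 0, 0], 0], [[0, 0, 0], 0]]}}

```text
t: 25.45
ee_pos: [0.4661, 0.2565, 0.1183]
ee_rot: [0.229, 3.132, 0.002]
contact_force: [0.3, 0.6, -2.4]
grip_width: 0.0146
grasp_force: 78.4
```

```bash
cat > chk.py <<'E'
from tri import *
s=sense(); e=np.array(s["ee_pos"]); R=cv2.Rodrigues(np.array(s["ee_rot"]))[0]; d=-R[:,0]; print(s["t"],e,s["contact_force"],'rodyaw',np.degrees(np.arctan2(d[1],d[0])))
Bm=np.array([.672,.2247,.115]); g=np.radians(-8.5); gx=np.array([np.cos(g),np.sin(g),0]); gy=np.array([-gx[1],gx[0],0])
tip=e+d*.1375-[0,0,.001]; print('tip in beam frame mm',(1000*np.array([(tip-Bm)@gx,(tip-Bm)@gy,tip[2]-Bm[2]])).round(1))
for n in('top','scene'):
    c=cam(n); im=snapshot(n).astype(np.float32); base=np.load(n+'.npy').astype(np.float32); df=cv2.absdiff(im,base).max(2)
    print(n,'pred tip',proj(c,tip).round(1))
    for k in (.07,.09,.11,.125,.135,.14):   # profile across rod
        p,q=proj(c,e+d*(k-.004)-[0,0,.001]),proj(c,e+d*(k+.004)-[0,0,.001]); t=(q-p)/np.linalg.norm(q-p); m=np.array([-t[1],t[0]]); ss=np.arange(-6,6.1,.5)
        P=((p+q)/2+ss[:,None]*m).astype(np.float32); v=cv2.remap(im,P[None,:,0],P[None,:,1],1)[0]; print(k,v.mean(1).astype(int).tolist())
E
python3 chk.py
```

```text
25.45 [0.46613694 0.25652499 0.11825846] [ 0.33826073  0.61494662 -2.43041455] rodyaw -8.376200597457458
tip in beam frame mm [-70.8   1.3   2.4]
top pred tip [205.9 160. ]
0.07 [97, 76, 53, 47, 46, 40, 33, 53, 84, 131, 182, 203, 214, 210, 197, 169, 134, 94, 57, 45, 48, 50, 50, 50, 50]
0.09 [34, 31, 31, 31, 31, 31, 30, 45, 71, 110, 158, 189, 205, 208, 195, 168, 126, 89, 61, 45, 47, 49, 50, 50, 50]
0.11 [35, 31, 31, 31, 31, 31, 32, 42, 69, 104, 150, 183, 197, 204, 195, 171, 116, 73, 56, 45, 48, 50, 50, 50, 50]
0.125 [46, 43, 37, 31, 31, 31, 35, 40, 63, 92, 132, 177, 196, 203, 196, 182, 136, 71, 46, 47, 48, 49, 50, 50, 50]
0.135 [49, 49, 49, 49, 49, 49, 48, 51, 58, 78, 110, 139, 170, 182, 178, 144, 85, 56, 50, 47, 49, 50, 50, 50, 50]
0.14 [49, 49, 49, 49, 49, 49, 49, 49, 48, 47, 48, 55, 63, 68, 70, 60, 46, 48, 49, 49, 49, 49, 50, 50, 49]
scene pred tip [310.  297.2]
0.07 [67, 71, 77, 82, 87, 91, 100, 115, 131, 146, 160, 170, 178, 179, 178, 172, 165, 159, 155, 152, 142, 130, 113, 103, 97]
0.09 [47, 48, 48, 50, 57, 67, 87, 108, 127, 144, 159, 171, 180, 181, 181, 163, 140, 110, 78, 57, 51, 46, 46, 47, 47]
0.11 [49, 48, 48, 51, 57, 68, 87, 107, 124, 142, 157, 170, 180, 186, 186, 171, 150, 116, 84, 62, 51, 47, 47, 47, 47]
0.125 [47, 47, 47, 49, 55, 66, 83, 103, 124, 142, 157, 171, 181, 186, 185, 170, 149, 116, 82, 62, 52, 49, 47, 47, 47]
0.135 [49, 49, 48, 48, 49, 54, 62, 74, 93, 110, 125, 139, 144, 142, 135, 119, 100, 77, 60, 50, 47, 46, 47, 48, 48]
0.14 [49, 48, 47, 48, 49, 49, 48, 48, 51, 53, 57, 58, 55, 54, 55, 54, 50, 49, 48, 48, 48, 49, 49, 50, 48]
```

The rod is straight and level, and its tip is where predicted. I move into the gap, correcting 1.3 mm sideways and 2 mm down.

Emit:
{"name": "step_arm", "arguments": {"motion": [[[-5, -1.3, 2.2], -0.1], [[-10, 0, 0], 0], [[-10, 0, 0], 0], [[-10, 0, 0], 0], [[-10, 0, 0], 0], [[-10, 0, 0], 0], [[-10, 0, 0], 0], [[-8, 0, 0], 0], [[-5, 0, 0], 0], [[-2.5, 0, 0], 0], [[0, 0, 0], 0], [[0, 0, 0], 0], [[0, 0, 0], 0], [[0, 0, 0], 0]]}}

```text
t: 27.3
ee_pos: [0.545, 0.2436, 0.115]
ee_rot: [0.225, 3.134, 0.0]
contact_force: [0.1, 0.1, -1.0]
grip_width: 0.015
grasp_force: 78.4
```

```bash
python3 chk.py | head -2
python3 - <<'E'
from tri import *
# beam now: is it interrupted, and by how far does the tip pass the line?
c=cam('top'); T=np.mean([snapshot('top').astype(float) for _ in range(2)],0); B0=np.array([.672,.2247]); g=np.radians(-8.5); gx=np.array([np.cos(g),np.sin(g)]); gy=np.array([-gx[1],gx[0]])
for y in (-.02,-.012,-.006,0,.006,.012,.02):
    P=np.array([proj(c,[*(B0+gx*x+gy*y),.115]) for x in np.arange(-.03,.0301,.003)],np.float32); v=cv2.remap(T.astype(np.float32),P[None,:,0],P[None,:,1],1)[0]
    print(int(y*1000),'G',v[:,1].astype(int).tolist(),'R-G',(v[:,0]-v[:,1]).astype(int).max())
S=np.load('top.npy').astype(float); print('before')
for y in (0,):
    v=cv2.remap(S.astype(np.float32),P[None,:,0],P[None,:,1],1)[0]; print(v[:,1].astype(int).tolist())
E
```

```text
27.3 [0.544985   0.24355866 0.11496753] [ 0.12420421  0.13967531 -0.98058037] rodyaw -8.198385202106232
tip in beam frame mm [ 9.1  0.6 -1. ]
-20 G [244, 187, 142, 132, 131, 130, 130, 133, 136, 119, 61, 92, 130, 132, 132, 130, 142, 203, 240, 242, 241] R-G 184
-12 G [243, 244, 243, 241, 243, 244, 248, 198, 151, 112, 94, 156, 239, 247, 245, 244, 243, 241, 241, 241, 240] R-G 151
-6 G [191, 196, 184, 172, 188, 196, 191, 173, 162, 157, 137, 157, 210, 241, 243, 241, 240, 239, 239, 240, 240] R-G 94
0 G [196, 197, 195, 193, 196, 199, 197, 194, 192, 194, 194, 192, 185, 223, 240, 242, 241, 240, 240, 240, 241] R-G 8
6 G [133, 131, 130, 124, 127, 134, 135, 131, 127, 108, 83, 146, 229, 241, 241, 241, 240, 239, 239, 240, 240] R-G 163
12 G [185, 172, 154, 221, 234, 218, 205, 163, 179, 174, 130, 173, 241, 243, 241, 241, 240, 240, 240, 240, 241] R-G 118
20 G [66, 104, 160, 188, 195, 206, 207, 195, 144, 120, 82, 147, 199, 208, 221, 243, 243, 241, 241, 241, 241] R-G 153
before
[207, 189, 187, 193, 193, 204, 204, 194, 143, 120, 82, 147, 199, 207, 220, 242, 243, 241, 240, 241, 241]
```

Emit:
{"name": "step_arm", "arguments": {"motion": [[[-0.7, -0.5, -0.6], 0.2], [[-0.7, 0, -0.4], 0], [[0, 0, 0], 0], [[0, 0, 0], 0], [[0, 0, 0], 0], [[0, 0, 0], 0], [[0, 0, 0], 0], [[0, 0, 0], 0]]}}

```text
t: 28.5
ee_pos: [0.5464, 0.2428, 0.1159]
ee_rot: [-0.23, -3.133, -0.0]
contact_force: [-0.4, -0.5, -1.5]
grip_width: 0.0148
grasp_force: 78.4
```

```bash
python3 chk.py | head -8
python3 - <<'E'
from h import *
a,b=np.load('top.npy'),snapshot('top'); d=(cv2.absdiff(a,b).max(2)>60).astype(np.uint8); n,l,s,c=cv2.connectedComponentsWithStats(d)
print([(s[i].tolist()) for i in range(1,n) if s[i,4]>12])
E
```

```text
28.5 [0.54637306 0.24280008 0.11590128] [-0.38607329 -0.47252276 -1.53502256] rodyaw -8.404851245907457
tip in beam frame mm [10.6 -0.4 -0.1]
top pred tip [210.3 134.8]
0.07 [179, 180, 180, 179, 164, 138, 133, 149, 135, 86, 71, 94, 129, 178, 196, 179, 140, 72, 36, 39, 42, 43, 45, 46, 48]
0.09 [169, 105, 66, 64, 71, 98, 118, 127, 137, 140, 153, 180, 199, 200, 199, 192, 193, 221, 243, 241, 240, 239, 238, 238, 239]
0.11 [234, 239, 243, 239, 229, 173, 125, 128, 132, 141, 152, 175, 198, 198, 197, 192, 188, 214, 242, 242, 242, 233, 222, 173, 131]
0.125 [148, 153, 146, 152, 172, 168, 137, 122, 126, 136, 157, 177, 192, 199, 194, 183, 163, 147, 140, 137, 139, 138, 131, 127, 126]
0.135 [230, 238, 241, 241, 241, 241, 240, 238, 231, 217, 202, 194, 193, 200, 206, 210, 218, 232, 244, 243, 239, 221, 193, 153, 128]
[[161, 134, 59, 78, 2597], [325, 149, 66, 26, 928], [207, 153, 3, 7, 16], [214, 173, 8, 5, 18], [183, 204, 57, 65, 2059], [212, 259, 13, 5, 15], [140, 261, 138, 150, 9545], [137, 282, 17, 5, 48], [170, 282, 12, 8, 77], [186, 285, 18, 5, 63], [0, 312, 143, 72, 6125], [257, 314, 21, 6, 46], [279, 320, 16, 8, 32], [273, 336, 14, 6, 42], [287, 337, 18, 18, 93], [301, 339, 22, 28, 164], [277, 352, 7, 16, 32], [240, 362, 20, 7, 32], [312, 365, 8, 5, 15], [277, 372, 7, 14, 27], [307, 380, 3, 7, 15], [292, 388, 18, 12, 126], [277, 394, 16, 10, 64], [186, 403, 68, 17, 557]]
```

```bash
python3 -c "
from rig import close_job
print(close_job())"
```

```text
the job is handed in; nothing more can be done
None
```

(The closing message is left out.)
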